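# Shim the rocking vibrating table

### The arm

A 6-joint arm with a two-finger parallel gripper is mounted at the origin on the work surface. World frame = base frame: x ahead of the robot, y to its left, z up, the work surface at z = 0. Lengths are in m, angles in rad, forces in N, time in s.
With the tool pointing down it reaches from about 0.375 to 0.975 m from the base axis. Payload 3.8 kg.
Tool frame: the origin (TCP) lies at the very end of the fingers, on their centre line; the grasp point (between the pads) lies 19 mm behind it; z points along the fingers, y is the line along which they close (so a half turn about z gives the same grasp; the last joint's range is limited). The gripper opens to 85 mm and grips with 20 to 120 N. Pads are 22 mm wide; open, the fingers measure 114 mm over their backs; the gripper's body (76 mm by 85 mm) begins 54 mm behind the grasp point. The pads swing forward as they close: fully open they stand 13 mm farther back than shut.
Start: joints at [1.262, 0.264, 1.604, -0, 1.274, -0.037], TCP at [0.181, 0.65, 0.231] pointing down, gripper open.
Joint ranges: [-2.63, 2.63], [-0.94, 2.18], [0.31, 2.57], [-1.31, 4.45], [0, 2.66], [-2.55, 2.55]. Speed limits (rad/s): [2.57, 2.57, 3.14, 3.14, 3.14, 3.14].

### API

Orientations are given as a 3x3 rotation matrix whose columns are the frame's x, y, z axes.
In Python, from plant import state, snapshot, finish_job, recognise, regions_of, spot_point gives the robot as it stands.
- The arm moves only by the tool servo_tool, never from a script. Its argument "increments" is a list of rows, each an object with "delta_pos": the shift along the world's x, y, z in mm, a list of three; "dr": the turn, a rotation vector about the world's x, y, z in rad, a list of three; "claw": the closure, from 0 (fully open) to 1 (shut). A call has 1 to 12 rows; each row shifts and turns the commanded pose from where the row before left it; what a row does not reach is not made up. A row lasts 1/8 s, in which the tool goes at most 62.5 mm and 10.7 degrees, less where a joint would pass 70% of its speed; a pose out of reach is approached as far as the arm can. A call is refused whole if a number of a shift passes 62.5 or a number of a turn 0.188, either way. A call with a gripper value outside its range is refused whole. The fingers move at their own pace and stop on an object; the grip force is fixed at half the most. Time passes only in rows, so rows that do not move let the fingers close. It gives the time, the measured TCP pose, the force, the opening and the grip force at its end, in the units of the state.
- state(): the state, without advancing time (a new reading comes with each control period).
- snapshot(name): name is "scene" or "side" or "wrist"; returns a dict with "frame" (384x512x3 uint8, red, green, blue), "depth" (384x512 float32, m along the optical axis (not along the pixel's ray), 0 where there is no reading), "K" (3x3 intrinsics, pixels), "k1" (the pictures are not rectified: a ray, as slopes to the right and down, at radius r is drawn at 1 + k1 r^2 times it, then the intrinsics apply), "world_from_camera" (4x4, takes a point from camera to world coordinates). Camera axes: x right, y down, z forward; pixel columns grow to the right and rows downward; lengths in m; the calibration is good to about 2 mm. A picture is of the moment at which its call begins.
- finish_job(): hands the job in; it is judged then, once.
Trained networks look in the newest picture that a camera, given by its name, has taken for a name from the list of things; names that differ only in an ending like _2 or _b are one class to them, and where a whole thing is asked for, a point or a joint stands for the part that bears it (a point fixed in the world has none). Each returns a list of dicts, best first, with "p" (0 to 1); they miss things now and then, are a little off and sometimes report something else, mostly with a low value. They report only what shows in the picture. A call takes as long as a camera call. They do not tell look-alikes from the thing itself.
- recognise(target, camera): "rect" ([left, top, right, bottom] in pixels, round what is visible of it).
- regions_of(target, camera): "pixels" (384x512 bool, what is visible of it) and "rect" ([left, top, right, bottom] in pixels, round what is visible of it).
- spot_point(target, camera): "centre" ([column, row] in pixels: a listed point, or the origin of a listed thing).
The state is a dict: "time": time; "q": joint angles; "qvel": joint speeds; "tau": joint torques, N m; "eef_pos": TCP position; "tool_rot": TCP orientation; "contact_force": force on the tool from outside, world axes, zero at the start; "moment": the same for the moment, N m; "grip_width": finger opening in m; "finger_force": force on a finger pad.
Only numpy, scipy, OpenCV 4.12 (cv2) and the standard library are available. Lean on these libraries where they do the work, as an engineer would, in place of code of your own. Each camera call takes 0.05 s, during which the arm holds its last target. There are 200 camera calls.

### The job

The small vibrating table rocks because one of its four feet does not reach the bench. Slide the wooden wedge along the bench, thin end first, under that foot until it sits snug, then press down lightly with the fingertips on the rubber cap above that foot and finish while still holding that press, to show that the table no longer rocks. Push the wedge only, never lift it off the bench, and leave the other things where they are.

Things in the scene. Friction and masses are not known exactly. Their poses are not given: they have to be found in the camera images.
- wedge: plain wooden wedge flat on the bench, 90 g, 110 mm long (x), 56 wide (y). +x end thin, 3 mm; -x end an upright face 27 mm tall; even slope between. Origin: centre of underside. Starts with the thin end 30-75 mm short of the short foot's centre and roughly facing it (0.3 rad, 35 mm). Snug with the foot's centre at about x = +19 mm in its frame: resistance rises sharply there, and friction holds it
- shaker: vibrating table: grey square machine (top plate 105 mm high) with a plywood mould box on it (top at 180 mm), on a cross of two bars, 400 x 30 mm, underside 45 mm over the bench, a round foot under each end, 200 mm from the centre. Origin: on the bench under its centre. The short foot is at its -x; the feet at +y and -y are pivots and do not slide; the one at +x rests on the bench
- foot_sole (a point): centre of the flat sole of the short foot, a rubber disc 28 mm across, 10 mm tall, on a 12 mm stem. At rest the sole hangs 14 mm above the bench; the other three feet touch the bench. The bar end above this foot is the only one with a wide rubber cap
- cap_top (a point): centre of the flat top of the round rubber cap, 44 mm across, on the bar end right above the short foot, 65 mm above the bench at rest. The machine's body begins about 60 mm from it, towards the machine's centre, and its mould box about 125 mm away
- rock (a joint): rocking angle of the vibrating table about the line through its two pivot feet, rad: 0 when it rests level on three feet, growing to 0.064 as the short foot dips (200 mm lever, about 13 mm). It falls back to 0 by its own weight; unshimmed, 1 to 2 N on the cap dips it
- foot: the short foot itself (rubber disc and stem). Origin: the centre of its sole
- cap: the rubber cap itself, 8 mm thick. Origin: the centre of its underside
- offcut: flat plywood offcut, 110 x 56 x 18 mm, the same outline as the wedge but of even thickness; bystander. Origin: centre of its underside
- jar: squat lidded pigment jar, 56 mm across, 70 mm tall; bystander. Origin: centre of its underside
- spatula: palette knife lying on the bench, 260 mm long; bystander. Origin: about its middle; its long axis is its x
- brush: brush lying on the bench, 200 mm long; bystander. Origin: about its middle; its long axis is its x
- cup: white plastic cup, 80 mm across, 100 mm tall; bystander. Origin: centre of its underside
- minimould: small open plywood mould box, 90 x 90 x 50 mm; bystander. Origin: centre of its underside
There are look-alikes about, which are no part of the job. Leave any blue, orange or red look-alike of the wedge alone.

How it is judged:
On the way:
1. the wedge lies under the short foot (x of foot_sole in the frame of wedge between -0.03 and 0.035 m and y of foot_sole in the frame of wedge between -0.022 and 0.022 m), for 0.2 s.
At the end, for the whole second after the job is handed in: The wedge lies at rest on the bench, untouched, its slope under the short foot (foot centre within 22 mm of its middle line); the fingers press the cap with over 4 N, at least 0.5 N of it carried by the wedge, and the table is tipped by less than 0.013 rad (about 2.5 mm at the foot) (all of step 1 and contact force between the fingers and cap above 4 N and contact force between wedge and foot above 0.5 N and value of joint rock below 0.013 rad and linear speed of wedge below 0.01 m/s and height (world z) of wedge below 0.006 m and contact force between the fingers and wedge below 0.1 N); the arm keeps its last pose, push and grip.
It fails at once if the wedge is lifted off the bench (height (world z) of wedge above 0.012 m).
It fails at once if the wedge is tipped up (angle between wedge's own z axis and vertical above 0.4 rad).
It fails at once if the cap is pressed harder than 60 N (contact force between the fingers and cap above 60 N).
It fails at once if a bystander is disturbed (moved more than 25 mm) (distance of any of offcut, jar, spatula, brush, cup, minimould from where it was at the start of the episode above 0.025 m).
It also fails if it takes over 42 s, if anything falls off the work surface, if the arm or the gripper's body presses on something with over 40 N, if the wrist force passes 120 N, or if a joint passes its speed limit or range.

## Working session

There is one attempt and no reset: what is moved stays moved. The work goes in short steps, Python scripts to look and compute and a tool call to move; the robot and the scene stay as the last step left them, time stands still between calls to the robot, and variables do not carry over. Pictures are saved under pics/ and viewed, at most 10 in all, crops included, and the job is handed in when it is done.

Besides the shell and the picture viewer there is one more tool, called after ">>>" in YAML: its name, and indented under it one key for each argument. servo_tool: Moves the arm, as the interface text tells. Its arguments: {"type":"object","properties":{"increments":{"type":"array","items":{"type":"object","properties":{"delta_pos":{"type":"array","items":{"type":"number"}},"dr":{"type":"array","items":{"type":"number"}},"claw":{"type":"number"}}}}},"required":["increments"]}

```bash
mkdir -p pics; cat > h.py <<'E'
import numpy as np, cv2
from plant import *
def ray(s,uv):
    K=s["K"];k=s["k1"];d=np.array([(uv[0]-K[0][2])/K[0][0],(uv[1]-K[1][2])/K[1][1]]);p=d.copy()
    for _ in range(20): p=d/(1+k*(p@p))
    return p
def at_depth(s,uv):
    c,r=int(round(uv[0])),int(round(uv[1]));w=s["depth"][max(r-2,0):r+3,max(c-2,0):c+3];w=w[w>0]
    if not len(w): return None
    z=np.median(w);p=ray(s,uv);return (np.array(s["world_from_camera"])@[p[0]*z,p[1]*z,z,1])[:3]
def at_z(s,uv,h):
    p=ray(s,uv);T=np.array(s["world_from_camera"]);d=T[:3,:3]@[p[0],p[1],1];return T[:3,3]+d*(h-T[2,3])/d[2]
def cloud(s,m):
    r,c=np.nonzero(m&(s["depth"]>0));K=np.array(s["K"]);d=np.stack([(c-K[0,2])/K[0,0],(r-K[1,2])/K[1,1]],1);p=d.copy()
    for _ in range(20): p=d/(1+s["k1"]*(p**2).sum(1,keepdims=True))
    z=s["depth"][r,c];X=np.stack([p[:,0]*z,p[:,1]*z,z],1);T=np.array(s["world_from_camera"]);return X@T[:3,:3].T+T[:3,3]
def save(s,n): cv2.imwrite(f"pics/{n}.png",s["frame"][:,:,::-1])
E
python3 - <<'E'
from h import *
np.set_printoptions(precision=3,suppress=True)
S={}
for c in ["scene","side"]:
    s=snapshot(c);save(s,c+"0")
    for t in ["wedge","offcut"]:
        for d in regions_of(t,c):
            P=cloud(s,d["pixels"]);print(c,t,d["p"],d["rect"],P.mean(0) if len(P) else None)
    for t in ["wedge","cap_top","foot_sole","shaker"]:
        for d in spot_point(t,c): print(c,t,d["p"],d["centre"],at_depth(s,d["centre"]))
a=cv2.imread("pics/scene0.png");b=cv2.imread("pics/side0.png")
cv2.imwrite("pics/both.png",cv2.resize(np.vstack([a,b]),(800,1200))[:,:]) 
E
```

```text
scene wedge 0.88 [210.8, 224.7, 253.8, 268.9] [0.621 0.012 0.014]
scene wedge 0.69 [387.9, 245.2, 439.7, 268.5] [0.272 0.254 0.013]
scene wedge 0.65 [147.6, 242.9, 197.2, 270.7] [ 0.754 -0.028  0.013]
scene wedge 0.62 [265.6, 164.9, 307.7, 185.7] [ 0.349 -0.162  0.012]
scene wedge 0.58 [245.9, 196.7, 274.5, 230.3] [ 0.501 -0.057  0.013]
scene wedge 0.44 [244.5, 246.1, 266.0, 264.5] [0.606 0.103 0.064]
scene offcut 0.85 [176.4, 288.1, 231.2, 339.0] [0.76  0.157 0.016]
scene wedge 0.73 [233.9, 250.3] [0.621 0.026 0.012]
scene wedge 0.71 [260.5, 212.2] [ 0.503 -0.054  0.018]
scene wedge 0.69 [410.5, 258.9] [0.289 0.261 0.02 ]
scene wedge 0.67 [284.7, 173.3] [ 0.356 -0.169  0.013]
scene wedge 0.57 [172.4, 256.8] [ 0.756 -0.022  0.018]
scene cap_top 0.65 [255.2, 250.7] [0.602 0.095 0.064]
scene shaker 0.95 [320.1, 329.4] [0.631 0.366 0.136]
side wedge 0.95 [153.7, 181.4, 192.1, 213.1] [ 0.745 -0.023  0.014]
side wedge 0.92 [249.0, 181.7, 288.6, 211.3] [ 0.493 -0.057  0.014]
side wedge 0.88 [339.7, 288.4, 397.8, 331.2] [0.262 0.257 0.014]
side wedge 0.78 [306.4, 157.2, 339.7, 187.2] [ 0.342 -0.16   0.014]
side wedge 0.69 [210.3, 197.9, 228.9, 231.5] [0.615 0.006 0.017]
side offcut 0.57 [140.8, 231.7, 171.2, 275.0] [0.753 0.158 0.017]
side offcut 0.27 [231.2, 129.8, 294.4, 144.8] [ 0.542 -0.296  0.015]
side wedge 0.83 [323.0, 171.4] [ 0.343 -0.159  0.017]
side wedge 0.8 [271.0, 193.5] [ 0.488 -0.061  0.017]
side wedge 0.65 [219.9, 216.5] [0.617 0.027 0.012]
side wedge 0.6 [365.0, 310.5] [0.269 0.266 0.016]
side wedge 0.18 [223.3, 319.5] [0.562 0.36  0.119]
side cap_top 0.78 [220.2, 230.4] [0.603 0.112 0.064]
side shaker 0.56 [224.4, 318.4] [0.561 0.357 0.117]
```

View pics/scene0.png

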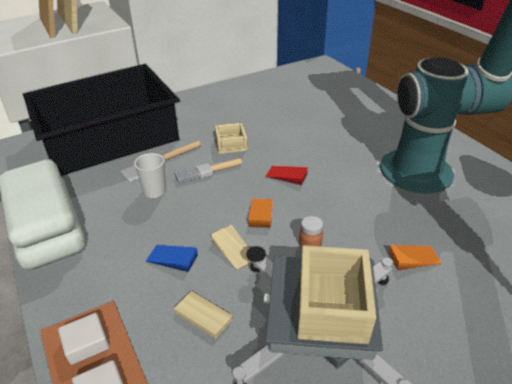

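View pics/side0.png

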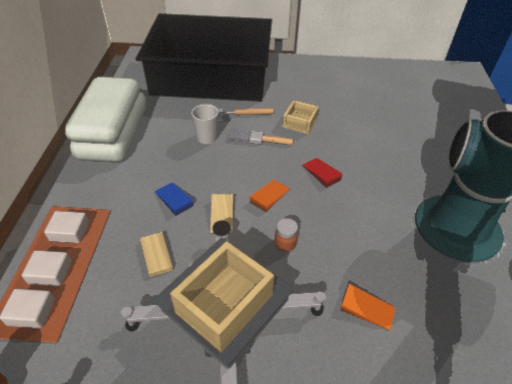

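The wooden wedge is at scene (232,247). The other wooden block, at (203,314), is the even-thickness offcut. The blue (172,257), orange (260,212 and 413,257) and red (287,174) ones are look-alikes. The dark cap at scene (257,255) is the short-foot end. Next I'll confirm this in a crop and measure it.

```bash
python3 - <<'E'
from h import *
np.set_printoptions(precision=4,suppress=True)
for c in ["scene","side"]:
    s=snapshot(c)
    d=min(regions_of("wedge",c),key=lambda d:np.linalg.norm(cloud(s,d["pixels"]).mean(0)[:2]-[.62,.01]))
    m=d["pixels"];P=cloud(s,m);A=np.c_[P[:,:2],np.ones(len(P))]
    k=P[:,2]>.002; g=np.linalg.lstsq(A[k],P[k,2],rcond=None)[0]
    print(c,"slope",g, "thin dir",np.degrees(np.arctan2(-g[1],-g[0])),P[:,2].min(),P[:,2].max())
    r=cv2.minAreaRect((P[:,:2]*1000).astype(np.float32));print(r,cv2.boxPoints(r))
    for t in ["cap","foot","jar"]:
        for e in regions_of(t,c)[:2]:
            Q=cloud(s,e["pixels"]); 
            if len(Q):
                T=Q[Q[:,2]>np.percentile(Q[:,2],90)-.008]; print(t,e["p"],e["rect"],Q.mean(0),T.min(0),T.max(0))
    if c=="scene":
        im=s["frame"][190:350,150:350,::-1]; cv2.imwrite("pics/crop.png",cv2.resize(im,(750,600),interpolation=cv2.INTER_CUBIC))
    # all three other feet: bar ends
    for e in spot_point("shaker",c)[:1]: print(e["centre"],at_z(s,e["centre"],0))
E
```

```text
scene slope [-0.0325 -0.1756  0.0364] thin dir 79.52188063757878 -0.0030179205240227214 0.06268950312505761
((616.2869873046875, 15.526565551757812), (58.094417572021484, 169.02688598632812), 5.15092134475708) [[579.7695  97.0909]
 [594.9446 -71.2534]
 [652.8045 -66.0377]
 [637.6293 102.3066]]
cap 0.76 [248.0, 243.0, 266.2, 264.2] [0.6051 0.1021 0.0622] [0.5825 0.08   0.0575] [0.6262 0.1243 0.0675]
foot 0.4 [247.9, 264.2, 259.5, 273.2] [0.6114 0.1023 0.0193] [0.6057 0.0895 0.0179] [0.6185 0.1236 0.0484]
[319.6, 331.1] [0.5708 0.3008 0.    ]
side slope [-0.0168 -0.1485  0.0286] thin dir 83.53800030035738 -0.0045140859811395595 0.06479958211977122
((611.9056396484375, 34.14590835571289), (57.76085662841797, 154.0329132080078), 7.296661376953125) [[573.4775 106.8707]
 [593.0407 -45.9149]
 [650.3338 -38.5788]
 [630.7706 114.2067]]
cap 0.53 [211.8, 221.4, 230.2, 238.6] [0.6012 0.1036 0.0634] [0.58   0.0789 0.059 ] [0.6221 0.1242 0.0691]
jar 0.78 [275.2, 215.9, 297.3, 251.8] [0.4438 0.0985 0.0458] [0.4211 0.0638 0.0629] [0.469  0.1151 0.074 ]
[226.9, 319.8] [0.5666 0.3034 0.    ]
```

View pics/crop.png

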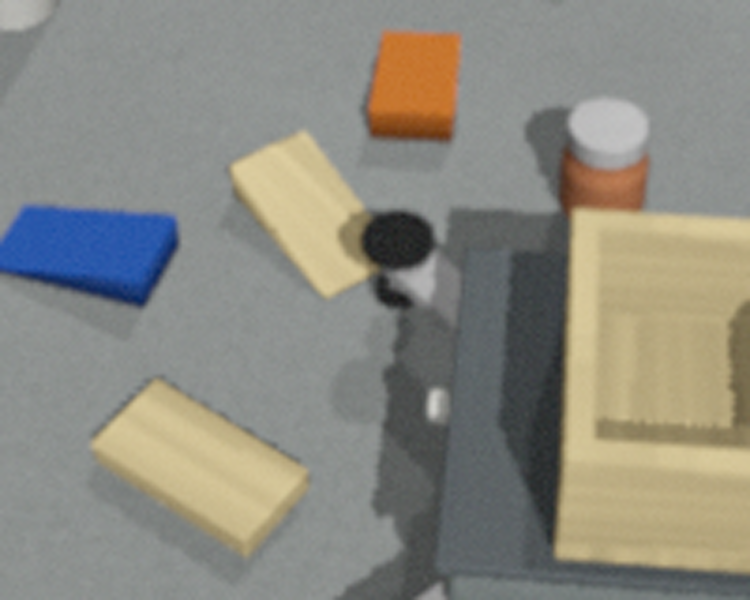

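>>> servo_tool:
  increments:
    - {"delta_pos": [40,-60,10],"claw": 0.5}
    - {"delta_pos": [40,-60,10],"claw": 1}
    - {"delta_pos": [40,-60,10],"claw": 1}
    - {"delta_pos": [40,-60,10],"claw": 1}
    - {"delta_pos": [40,-60,10],"claw": 1}
    - {"delta_pos": [30,-60,10],"claw": 1}
    - {"delta_pos": [30,-60,0],"claw": 1}
    - {"delta_pos": [30,-60,0],"claw": 1}
    - {"delta_pos": [30,-60,0],"claw": 1}
    - {"delta_pos": [30,-60,0],"claw": 1}
    - {"delta_pos": [30,-60,0],"claw": 1}
    - {"delta_pos": [30,-60,0],"claw": 1}

```text
invalid input at $.increments[0]: expected keys delta_pos, dr, claw
```

The crop shows the wedge at crop (305,215), with its thick face at the upper left and its thin end towards the cap at (398,240). The offcut at (200,465) is evenly thick. So the wooden piece pointing at the cap is the right one, and I'll approach it.

>>> servo_tool:
  increments:
    - {"delta_pos": [40,-60,10],"dr": [0,0,0],"claw": 0.5}
    - {"delta_pos": [40,-60,10],"dr": [0,0,0],"claw": 1}
    - {"delta_pos": [40,-60,10],"dr": [0,0,0],"claw": 1}
    - {"delta_pos": [40,-60,10],"dr": [0,0,0],"claw": 1}
    - {"delta_pos": [40,-60,10],"dr": [0,0,0],"claw": 1}
    - {"delta_pos": [30,-60,10],"dr": [0,0,0],"claw": 1}
    - {"delta_pos": [30,-60,0],"dr": [0,0,0],"claw": 1}
    - {"delta_pos": [30,-60,0],"dr": [0,0,0],"claw": 1}
    - {"delta_pos": [30,-60,0],"dr": [0,0,0],"claw": 1}
    - {"delta_pos": [30,-60,0],"dr": [0,0,0],"claw": 1}
    - {"delta_pos": [30,-60,0],"dr": [0,0,0],"claw": 1}
    - {"delta_pos": [30,-60,0],"dr": [0,0,0],"claw": 1}

```text
time: 2.8
eef_pos: [0.549, 0.0, 0.2838]
tool_rot: [[-0.963, 0.269, 0.001], [0.269, 0.963, 0.0], [-0.001, 0.001, -1.0]]
contact_force: [1.2, -0.0, 0.4]
grip_width: -0.0001
finger_force: 0.0
```

```bash
python3 - <<'E'
from h import *
np.set_printoptions(precision=4,suppress=True)
st=state();print(st["time"],st["eef_pos"],st["tool_rot"],st["grip_width"],st["q"])
s=snapshot("wrist");save(s,"wrist1")
T=s["world_from_camera"];print(T)
for c in ["scene","side","wrist"]:
    if c!="wrist": s=snapshot(c)
    for d in regions_of("wedge",c):
        P=cloud(s,d["pixels"]);P=P[(P[:,2]>-.003)&(P[:,2]<.032)]
        if len(P)<30 or np.linalg.norm(P.mean(0)[:2]-[.62,.01])>.05: continue
        r=cv2.minAreaRect((P[:,:2]*1000).astype(np.float32));print(c,r);print(cv2.boxPoints(r))
        for q in (2,98): print(np.percentile(P[:,1],q))
    for d in spot_point("cap_top",c)[:1]: print("cap",at_z(s,d["centre"],.065))
    for d in spot_point("foot_sole",c)[:1]: print("sole",at_z(s,d["centre"],.014))
E
```

```text
2.8 [0.549  0.     0.2838] [[-0.9632  0.2687  0.0011]
 [ 0.2687  0.9632  0.0002]
 [-0.001   0.0005 -1.    ]] -0.00011732217816976898 [-0.0455 -0.0049  1.809   0.0003  1.3364 -1.3444]
[[ 0.2701  0.9274  0.2589  0.4825]
 [ 0.9628 -0.2602 -0.0722  0.0188]
 [ 0.0004  0.2688 -0.9632  0.4262]
 [ 0.      0.      0.      1.    ]]
scene ((616.4706420898438, 14.842803955078125), (58.30227279663086, 111.76327514648438), 5.429224967956543)
[[582.163   67.7156]
 [592.7375 -43.5463]
 [650.7783 -38.03  ]
 [640.2037  73.2319]]
-0.03792073891957113
0.06850069404328267
cap [0.6091 0.0993 0.065 ]
sole [0.6106 0.0949 0.014 ]
side ((616.8760375976562, 11.556831359863281), (59.562049865722656, 114.12342071533203), 5.912315368652344)
[[581.3757  65.2474]
 [593.1312 -48.269 ]
 [652.3764 -42.1337]
 [640.6209  71.3826]]
-0.03823556692805922
0.057785737011531994
cap [0.6035 0.1061 0.065 ]
cap [ 0.2569 -0.0893  0.065 ]
sole [ 0.2644 -0.1707  0.014 ]
```

View pics/wrist1.png

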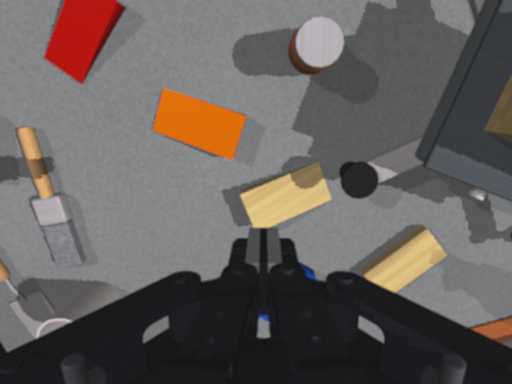

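The wrist view shows the wedge at (285,195) with its thick face to the left, and the cap at (358,180), which agrees with the measurements. The wedge is at about (0.6165, 0.0135) with yaw 95.5°. The foot is at about (0.604, 0.103), so it sits at (0.09, 0.004) in the wedge frame. I'll turn the gripper so its two fingertips push square on the thick face.

>>> servo_tool:
  increments:
    - {"delta_pos": [10,-10,0],"dr": [0,0,-0.15],"claw": 0.65}
    - {"delta_pos": [10,-10,0],"dr": [0,0,-0.15],"claw": 0.65}
    - {"delta_pos": [10,-10,0],"dr": [0,0,-0.15],"claw": 0.65}
    - {"delta_pos": [10,-10,0],"dr": [0,0,-0.15],"claw": 0.65}
    - {"delta_pos": [10,-10,0],"dr": [0,0,-0.15],"claw": 0.65}
    - {"delta_pos": [10,-10,-20],"dr": [0,0,-0.15],"claw": 0.65}
    - {"delta_pos": [10,-10,-40],"dr": [0,0,-0.15],"claw": 0.65}
    - {"delta_pos": [6,-10,-40],"dr": [0,0,-0.15],"claw": 0.65}
    - {"delta_pos": [0,0,-50],"dr": [0,0,0],"claw": 0.65}
    - {"delta_pos": [0,0,-50],"dr": [0,0,0],"claw": 0.65}
    - {"delta_pos": [0,0,-40],"dr": [0,0,0],"claw": 0.65}
    - {"delta_pos": [0,0,0],"dr": [0,0,0],"claw": 0.65}

```text
time: 4.9
eef_pos: [0.6204, -0.0768, 0.0393]
tool_rot: [[-0.1, 0.995, -0.009], [0.995, 0.1, 0.001], [0.002, -0.009, -1.0]]
contact_force: [0.1, 0.4, 0.8]
grip_width: 0.0302
finger_force: 0.0
```

>>> servo_tool:
  increments:
    - {"delta_pos": [0,0,-20],"dr": [0,0,0],"claw": 0.65}
    - {"delta_pos": [0,0,-16],"dr": [0,0,0],"claw": 0.65}
    - {"delta_pos": [0,0,0],"dr": [0,0,0],"claw": 0.65}

```text
time: 5.28
eef_pos: [0.6233, -0.0778, 0.0064]
tool_rot: [[-0.099, 0.995, -0.002], [0.995, 0.099, 0.0], [0.001, -0.002, -1.0]]
contact_force: [-0.3, -0.4, -0.7]
grip_width: 0.0298
finger_force: 0.0
```

```bash
python3 - <<'E'
from h import *
s=snapshot("side");cv2.imwrite("pics/s2.png",cv2.resize(s["frame"][130:290,120:320,::-1],(750,600),interpolation=cv2.INTER_CUBIC))
print(state()["eef_pos"],state()["tool_rot"],state()["contact_force"])
E
```

```text
[ 0.62399291 -0.07797416  0.00719608] [[-9.89166863e-02  9.95095463e-01 -7.13806449e-04]
 [ 9.95095707e-01  9.89167708e-02  8.40742392e-05]
 [ 1.54269323e-04 -7.01989388e-04 -9.99999742e-01]] [ 0.11730917 -0.05534736  0.47588143]
```

View pics/s2.png

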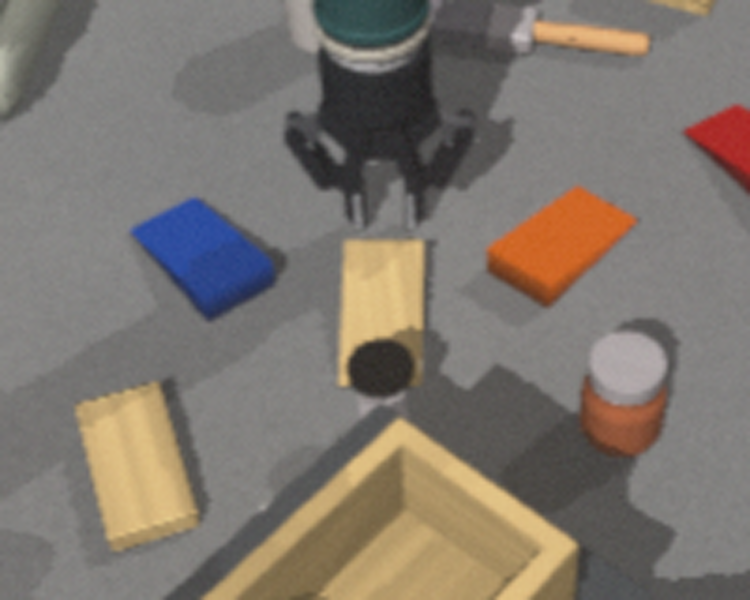

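The fingers, at crop (385,215), stand square behind the thick face, and the thin end points under the cap at (381,368). I'll push.

>>> servo_tool:
  increments:
    - {"delta_pos": [-1,10,0],"dr": [0,0,0],"claw": 0.65}
    - {"delta_pos": [-1,10,0],"dr": [0,0,0],"claw": 0.65}
    - {"delta_pos": [-1,8,0],"dr": [0,0,0],"claw": 0.65}
    - {"delta_pos": [-1,8,0],"dr": [0,0,0],"claw": 0.65}
    - {"delta_pos": [-1,8,0],"dr": [0,0,0],"claw": 0.65}
    - {"delta_pos": [-1,8,0],"dr": [0,0,0],"claw": 0.65}
    - {"delta_pos": [-1,8,0],"dr": [0,0,0],"claw": 0.65}
    - {"delta_pos": [-1,8,0],"dr": [0,0,0],"claw": 0.65}
    - {"delta_pos": [-1,8,0],"dr": [0,0,0],"claw": 0.65}
    - {"delta_pos": [0,6,0],"dr": [0,0,0],"claw": 0.65}
    - {"delta_pos": [0,0,0],"dr": [0,0,0],"claw": 0.65}

```text
time: 6.7
eef_pos: [0.6152, 0.0045, 0.0074]
tool_rot: [[-0.099, 0.995, -0.0], [0.995, 0.099, 0.0], [0.0, -0.0, -1.0]]
contact_force: [1.6, -0.4, -1.3]
grip_width: 0.0297
finger_force: 0.0
```

```bash
cat > m.py <<'E'
from h import *
np.set_printoptions(precision=4,suppress=True)
st=state();print(st["time"],st["eef_pos"],st["contact_force"])
for c in ["scene","side"]:
    s=snapshot(c)
    for d in regions_of("wedge",c):
        P=cloud(s,d["pixels"]);P=P[(P[:,2]>-.003)&(P[:,2]<.032)]
        if len(P)<30 or np.linalg.norm(P.mean(0)[:2]-[.61,.06])>.06: continue
        r=cv2.minAreaRect((P[:,:2]*1000).astype(np.float32));print(c,d["p"],r);print(cv2.boxPoints(r))
    for d in spot_point("cap_top",c)[:1]: print("cap",at_depth(s,d["centre"]))
    cv2.imwrite(f"pics/{c}_{st['time']:.1f}.png",cv2.resize(s["frame"][190:310,180:330,::-1] if c=="scene" else s["frame"][150:270,150:300,::-1],(750,600),interpolation=cv2.INTER_CUBIC))
E
python3 m.py
```

```text
6.7 [0.6152 0.0045 0.0074] [ 1.5892 -0.3644 -1.3126]
scene 0.57 ((611.3358154296875, 59.200950622558594), (57.53618240356445, 136.22183227539062), 4.509111404418945)
[[577.302  124.8394]
 [588.0115 -10.9608]
 [645.3696  -6.4375]
 [634.6602 129.3627]]
cap [0.6003 0.0982 0.0637]
side 0.92 ((607.70703125, 51.40161895751953), (56.98165512084961, 126.10026550292969), 3.530559778213501)
[[575.3876 112.5776]
 [583.153  -13.2833]
 [640.0265  -9.7744]
 [632.2611 116.0866]]
cap [0.6011 0.1079 0.0653]
```

>>> servo_tool:
  increments:
    - {"delta_pos": [0,3,0],"dr": [0,0,0],"claw": 0.65}
    - {"delta_pos": [-1,3,0],"dr": [0,0,0],"claw": 0.65}
    - {"delta_pos": [0,2,0],"dr": [0,0,0],"claw": 0.65}
    - {"delta_pos": [0,0,0],"dr": [0,0,0],"claw": 0.65}

```text
time: 7.5
eef_pos: [0.6142, 0.0123, 0.0075]
tool_rot: [[-0.099, 0.995, 0.0], [0.995, 0.099, 0.0], [0.0, 0.0, -1.0]]
contact_force: [-0.1, 0.5, 0.6]
grip_width: 0.03
finger_force: 0.0
```

>>> servo_tool:
  increments:
    - {"delta_pos": [0,2,0],"dr": [0,0,0],"claw": 0.65}
    - {"delta_pos": [0,0,0],"dr": [0,0,0],"claw": 0.65}

```text
time: 7.75
eef_pos: [0.6143, 0.0141, 0.0074]
tool_rot: [[-0.099, 0.995, -0.0], [0.995, 0.099, 0.0], [0.0, -0.0, -1.0]]
contact_force: [0.1, 0.0, -0.5]
grip_width: 0.03
finger_force: 0.0
```

>>> servo_tool:
  increments:
    - {"delta_pos": [0,2,0],"dr": [0,0,0],"claw": 0.65}
    - {"delta_pos": [0,0,0],"dr": [0,0,0],"claw": 0.65}

```text
time: 8.0
eef_pos: [0.6142, 0.0161, 0.0074]
tool_rot: [[-0.099, 0.995, -0.0], [0.995, 0.099, 0.0], [0.0, -0.0, -1.0]]
contact_force: [0.2, 0.1, 0.6]
grip_width: 0.03
finger_force: 0.0
```

>>> servo_tool:
  increments:
    - {"delta_pos": [0,2,0],"dr": [0,0,0],"claw": 0.65}
    - {"delta_pos": [0,0,0],"dr": [0,0,0],"claw": 0.65}

```text
time: 8.25
eef_pos: [0.6143, 0.0181, 0.0074]
tool_rot: [[-0.099, 0.995, 0.0], [0.995, 0.099, 0.0], [0.0, 0.0, -1.0]]
contact_force: [0.8, -0.1, 0.3]
grip_width: 0.0302
finger_force: 0.0
```

>>> servo_tool:
  increments:
    - {"delta_pos": [0,2,0],"dr": [0,0,0],"claw": 0.65}
    - {"delta_pos": [0,0,0],"dr": [0,0,0],"claw": 0.65}

```text
time: 8.5
eef_pos: [0.6143, 0.0193, 0.0074]
tool_rot: [[-0.099, 0.995, 0.0], [0.995, 0.099, -0.001], [-0.001, -0.0, -1.0]]
contact_force: [-0.3, -4.4, 0.5]
grip_width: 0.03
finger_force: 2.3
```

>>> servo_tool:
  increments:
    - {"delta_pos": [0,1,0],"dr": [0,0,0],"claw": 0.65}
    - {"delta_pos": [0,0,0],"dr": [0,0,0],"claw": 0.65}

```text
time: 8.75
eef_pos: [0.6143, 0.0196, 0.0074]
tool_rot: [[-0.099, 0.995, 0.0], [0.995, 0.099, -0.002], [-0.002, -0.0, -1.0]]
contact_force: [0.2, -7.8, -0.6]
grip_width: 0.0296
finger_force: 3.5
```

Resistance rose sharply at the expected place (TCP y 0.0193), so the wedge is snug. I'll back off, rise, shut the fingers and check.

>>> servo_tool:
  increments:
    - {"delta_pos": [0,-5,0],"dr": [0,0,0],"claw": 0.65}
    - {"delta_pos": [0,-20,0],"dr": [0,0,0],"claw": 0.65}
    - {"delta_pos": [0,-30,0],"dr": [0,0,0],"claw": 0.65}
    - {"delta_pos": [0,0,40],"dr": [0,0,0],"claw": 1}
    - {"delta_pos": [0,0,50],"dr": [0,0,0],"claw": 1}
    - {"delta_pos": [0,0,40],"dr": [0,0,0],"claw": 1}
    - {"delta_pos": [0,0,0],"dr": [0,0,0],"claw": 1}

```text
time: 9.62
eef_pos: [0.6177, -0.0352, 0.1425]
tool_rot: [[-0.098, 0.995, 0.009], [0.995, 0.098, -0.001], [-0.001, 0.009, -1.0]]
contact_force: [1.1, -0.9, 0.7]
grip_width: -0.0002
finger_force: 0.0
```

```bash
python3 m.py; ls pics
```

```text
9.625 [ 0.6177 -0.0352  0.1425] [ 1.0539 -0.8869  0.7247]
scene 0.69 ((609.6055297851562, 84.11564636230469), (57.05631637573242, 113.2840576171875), 4.2175211906433105)
[[576.989  138.5062]
 [585.3203  25.529 ]
 [642.2221  29.7251]
 [633.8908 142.7023]]
cap [0.6031 0.0988 0.0645]
side 0.79 ((606.580322265625, 72.39817810058594), (53.76517868041992, 84.27243041992188), 7.1136698722839355)
[[574.6866 110.881 ]
 [585.1227  27.2572]
 [638.4741  33.9154]
 [628.0379 117.5391]]
cap [0.601  0.1    0.0648]
both.png
crop.png
s2.png
scene0.png
scene_6.7.png
scene_9.6.png
side0.png
side_6.7.png
side_9.6.png
wrist1.png
```

The wedge centre is now at (0.609, 0.084), so the foot is at about x +18 and y +5 mm in its frame. That's good. I'll go over the cap.

>>> servo_tool:
  increments:
    - {"delta_pos": [-3,35,0],"dr": [0,0,0],"claw": 1}
    - {"delta_pos": [-3,35,0],"dr": [0,0,0],"claw": 1}
    - {"delta_pos": [-3,35,0],"dr": [0,0,0],"claw": 1}
    - {"delta_pos": [-3,31,0],"dr": [0,0,0],"claw": 1}
    - {"delta_pos": [0,0,-30],"dr": [0,0,0],"claw": 1}
    - {"delta_pos": [0,0,-25],"dr": [0,0,0],"claw": 1}
    - {"delta_pos": [0,0,-10],"dr": [0,0,0],"claw": 1}
    - {"delta_pos": [0,0,0],"dr": [0,0,0],"claw": 1}
    - {"delta_pos": [0,0,0],"dr": [0,0,0],"claw": 1}

```text
time: 11.05
eef_pos: [0.6031, 0.1019, 0.0733]
tool_rot: [[-0.099, 0.995, 0.001], [0.995, 0.099, 0.0], [0.0, 0.001, -1.0]]
contact_force: [-0.4, -0.4, -0.3]
grip_width: -0.0003
finger_force: 0.0
```

>>> servo_tool:
  increments:
    - {"delta_pos": [0,0,-4],"dr": [0,0,0],"claw": 1}
    - {"delta_pos": [0,0,-3],"dr": [0,0,0],"claw": 1}
    - {"delta_pos": [0,0,0],"dr": [0,0,0],"claw": 1}
    - {"delta_pos": [0,0,0],"dr": [0,0,0],"claw": 1}

```text
time: 11.55
eef_pos: [0.6023, 0.102, 0.0655]
tool_rot: [[-0.099, 0.995, 0.0], [0.995, 0.099, 0.0], [-0.0, 0.0, -1.0]]
contact_force: [0.2, 0.3, 0.2]
grip_width: -0.0004
finger_force: 0.0
```

>>> servo_tool:
  increments:
    - {"delta_pos": [0,0,-2],"dr": [0,0,0],"claw": 1}
    - {"delta_pos": [0,0,0],"dr": [0,0,0],"claw": 1}
    - {"delta_pos": [0,0,0],"dr": [0,0,0],"claw": 1}

```text
time: 11.92
eef_pos: [0.6026, 0.102, 0.065]
tool_rot: [[-0.099, 0.995, 0.0], [0.995, 0.099, 0.0], [-0.0, 0.0, -1.0]]
contact_force: [-3.4, -0.5, 7.9]
grip_width: 0.0
finger_force: 4.1
```

>>> servo_tool:
  increments:
    - {"delta_pos": [0,0,-1],"dr": [0,0,0],"claw": 1}
    - {"delta_pos": [0,0,0],"dr": [0,0,0],"claw": 1}
    - {"delta_pos": [0,0,0],"dr": [0,0,0],"claw": 1}

```text
time: 12.3
eef_pos: [0.6026, 0.102, 0.065]
tool_rot: [[-0.099, 0.995, 0.001], [0.995, 0.099, -0.0], [-0.0, 0.001, -1.0]]
contact_force: [-5.4, -0.9, 12.7]
grip_width: -0.0001
finger_force: 6.4
```

The cap carries 12.7 N and stays at 65 mm, so the table is not dipping. One last look before handing in.

```bash
python3 - <<'E'
from h import *
s=snapshot("side");cv2.imwrite("pics/fin.png",cv2.resize(s["frame"][130:290,120:320,::-1],(750,600),interpolation=cv2.INTER_CUBIC))
print(state()["contact_force"],state()["eef_pos"])
E
```

```text
[-5.56743422 -1.17273835 12.99896002] [0.60261276 0.10197936 0.06492934]
```

View pics/fin.png

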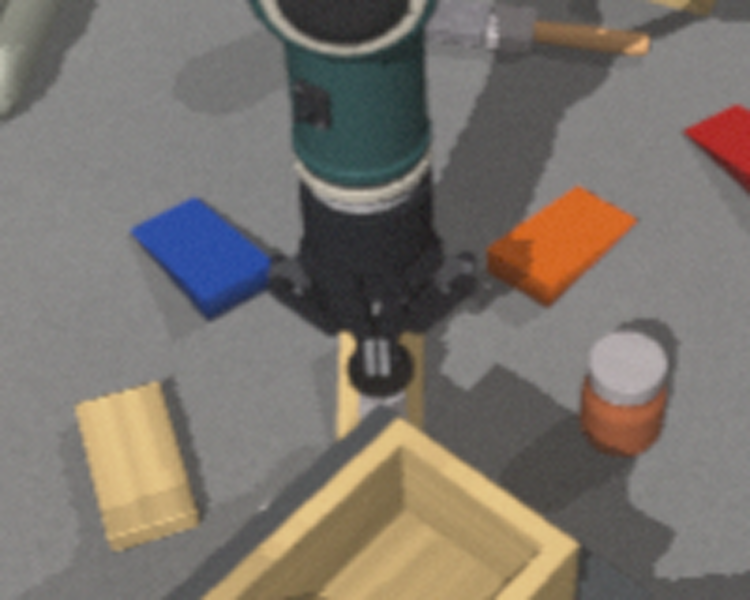

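The fingertips press the middle of the cap at (380,365). The wedge lies centred under the foot and sticks out on both sides, and nothing else has moved. Handing in.

```bash
python3 -c "from plant import *;print(finish_job())"
```

```text
the job is handed in; nothing more can be done
None
```

I slid the wedge snug under the short foot and handed the job in while pressing the cap with about 13 N; the cap stayed at 65 mm, so the table no longer rocks, though the judge's verdict was not shown.

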